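Put the decorating things away by kind

ROBOT

A 7-joint arm with a two-finger parallel gripper is mounted at the origin on a cart in front of the work surface, level with it; the furniture and walls round the work are solid. World frame = base frame: x ahead of the robot, y to its left, z up, the work surface at z = 0. Lengths are in mm, angles in rad, forces in N, time in s.
With the tool pointing down it reaches from about 425 to 950 mm from the base axis. Payload 4.7 kg.
Tool frame: the origin (TCP) lies at the very end of the fingers, on their centre line; the grasp point (between the pads) lies 19 mm behind it; z points along the fingers, y is the line along which they close (so a half turn about z gives the same grasp; the last joint's range is limited). The gripper opens to 87 mm and grips with 3 to 60 N. Pads are 19 mm wide; open, the fingers measure 117 mm over their backs; the gripper's body (75 mm by 190 mm) begins 51 mm behind the grasp point.
Start: joints at [-1.311, 0.469, -0.049, 1.532, 0.024, 1.141, -0.082], TCP at [192.2, 647.077, 222.573] pointing down, gripper open.
Joint ranges: [-2.59, 2.59], [-0.33, 1.99], [-1.39, 1.29], [0.1, 2.45], [-1.04, 4.18], [0.21, 1.99], [-2.66, 2.66]. Speed limits (rad/s): [2.57, 2.57, 3.14, 3.14, 3.14, 3.14, 3.14].

INTERFACE

Orientations are given as a rotation vector (axis times angle).
In Python, from bench import * gives the robot as it stands.
- The arm moves only by the shell command python3 -m inch 'ROWS'. ROWS is JSON, a list of rows, each a list of 3 entries, a list of its own where there are three numbers: the shift along the tool's x, y, z in cm, then the turn, a rotation vector about the tool's x, y, z in rad, then the finger opening in cm, from 0 to 8.7. In form: [[[x, y, z], [wx, wy, wz], fingers], ...]. A call has 1 to 10 rows; each row is the pose to reach, as a shift and turn from the pose commanded when the call began, along the tool's axes at that moment; what a row does not reach only later rows make up. A row lasts 1/8 s, in which the tool goes at most 62.5 mm and 10.7 degrees, less where a joint would pass 70% of its speed; a pose out of reach is approached as far as the arm can. A call with a gripper value outside its range is refused whole. The fingers move at their own pace and stop on an object; the grip force is fixed at half the most. Time passes only in rows, so rows that repeat a pose let the fingers close. It gives the time, the measured TCP pose, the force, the opening and the grip force at its end, in the units of the state.
- get_state(): the state, without advancing time (a new reading comes with each control period).
- snapshot(name): name is "scene" or "top"; returns a dict with "color" (384x512x3 uint8, red, green, blue), "mtx" (3x3 intrinsics, pixels), "k1" (the pictures are not rectified: a ray, as slopes to the right and down, at radius r is drawn at 1 + k1 r^2 times it, then the intrinsics apply), "xyz" and "attitude" of the camera in the world. Camera axes: x right, y down, z forward; pixel columns grow to the right and rows downward; lengths in mm; the calibration is good to about 2 mm. A picture is of the moment at which its call begins. There is no depth.
- close_job(): hands the job in; it is judged then, once.
The state is a dict: "time_s": time; "joint_pos": joint angles; "dq": joint speeds; "tau": joint torques, N m; "eef_pos": TCP position; "tool_rot": TCP orientation; "contact_force": force on the tool from outside, world axes, zero at the start; "ft_torque": the same for the moment, N m; "width": finger opening in mm; "grip_force": force on a finger pad.
Only numpy, scipy, OpenCV 4.12 (cv2) and the standard library are available. Lean on these libraries where they do the work, as an engineer would, in place of code of your own. Each camera call takes 0.05 s, during which the arm holds its last target. There are 200 camera calls.

TASK

Tidy the handful of decorating things at the middle front of the bench by kind: stand its two glaze jars (not the three beside the turntable at the far left) upright in the two wells of the jar rack, lay the two yellow wax sticks flat and lengthways in the stick tray, one in each bay, and put the black polishing stone in the middle of the round white dish. Leave the small brass tin and the flat black wedge where they are.

Things in the scene. Friction and masses are not known exactly. Their poses are not given: they have to be found in the camera images.
- jar_green: a glaze jar with green contents and a black cap, 50 mm across and 68 mm tall, standing upright: straight body up to 57 mm, then a cap 46 mm across fixed on top. Loose, 0.12 kg, in the handful at the middle front of the bench (three like jars beside the turntable at the left edge are fixed and no part of the job). Origin at the centre of its underside, z up.
- jar_blue: a glaze jar with blue contents and a black cap, 50 mm across and 68 mm tall, standing upright: straight body up to 57 mm, then a cap 46 mm across fixed on top. Loose, 0.12 kg, in the handful at the middle front of the bench (three like jars beside the turntable at the left edge are fixed and no part of the job). Origin at the centre of its underside, z up.
- stick_a: a yellow wax resist stick, a straight bar 62 mm long, 11 mm wide and 10 mm high, lying flat; one of two alike. Loose. Origin at the centre of its underside; y along its length, x across its width, z up.
- stick_b: a yellow wax resist stick, a straight bar 62 mm long, 11 mm wide and 10 mm high, lying flat; one of two alike. Loose. Origin at the centre of its underside; y along its length, x across its width, z up.
- stone: the polishing stone: a smooth black rounded oblong pebble, 33 mm (x) by 47 mm (y), 22 mm high. Loose, 0.05 kg. Origin at the centre of its underside, y along its length, z up. Grasp across x.
- brass_tin: a small square brass-coloured tin with a round lid, 32 x 32 mm, 28 mm high. Loose; it stays where it stands. Origin at the centre of its underside.
- wedge: a flat black trimming wedge, a bar lying flat, within 53 x 47 mm, 9 mm high. Loose; it stays where it lies. Origin at the centre of its underside.
- jar_rack: the jar rack: a wooden block fixed to the bench, 78 mm (x) by 152 mm (y), 28 mm high, with two round wells 66 mm across and 22 mm deep (floor 6 mm above the bench), centred at x = 0, y = -37 mm and y = +37 mm in its frame. Origin at the centre of its underside, z up.
- stick_tray: the stick tray: a shallow dark wooden tray fixed to the bench, 102 mm (x) by 147 mm (y), 16 mm high, walls and floor 5 mm thick, parted by a 5 mm wall along x into two bays, each 92 mm long (along x) and 66 mm wide, centred at x = 0, y = -35.5 mm and y = +35.5 mm in its frame. Origin at the centre of its underside, z up.
- stone_dish: the stone dish: a round white open dish fixed to the bench, 130 mm across the rim, 18 mm high, inner floor 5 mm above the bench and about 110 mm across. Origin at the centre of its underside, z up.

How it is judged (in metres and radians):
At the end, for the whole second after the job is handed in: One jar upright (0.1 rad) on the floor of each well; one stick flat on the floor of each bay, within 0.4 rad of its length and 25 mm of its mid-length; the stone in the dish, within 40 mm of its centre; tin and wedge within 25 mm of their start; all released, at rest (x of jar_green in the frame of jar_rack between -0.012 and 0.012 m and y of jar_green in the frame of jar_rack between -0.05 and 0.05 m and z of jar_green in the frame of jar_rack between 0.002 and 0.01 m and angle between each of jar_green, jar_blue's own z axis and vertical below 0.1 rad and x of jar_blue in the frame of jar_rack between -0.012 and 0.012 m and y of jar_blue in the frame of jar_rack between -0.05 and 0.05 m and z of jar_blue in the frame of jar_rack between 0.002 and 0.01 m and x of stick_a in the frame of stick_tray between -0.025 and 0.025 m and y of stick_a in the frame of stick_tray between -0.068 and 0.068 m and z of stick_a in the frame of stick_tray between 0.002 and 0.019 m and angle between stick_a's own y axis and vertical between 1.47 and 1.67 rad and angle between the y axis of each of stick_a, stick_b and the x axis of stick_tray, either way round below 0.4 rad and x of stick_b in the frame of stick_tray between -0.025 and 0.025 m and y of stick_b in the frame of stick_tray between -0.068 and 0.068 m and z of stick_b in the frame of stick_tray between 0.002 and 0.019 m and angle between stick_b's own y axis and vertical between 1.47 and 1.67 rad and horizontal distance between stone and stone_dish below 0.04 m and z of stone in the frame of stone_dish between 0.002 and 0.032 m and ((y of jar_green in the frame of jar_rack above 0.008 m and y of jar_blue in the frame of jar_rack below -0.008 m) or (y of jar_green in the frame of jar_rack below -0.008 m and y of jar_blue in the frame of jar_rack above 0.008 m)) and ((y of stick_a in the frame of stick_tray above 0.008 m and y of stick_b in the frame of stick_tray below -0.008 m) or (y of stick_a in the frame of stick_tray below -0.008 m and y of stick_b in the frame of stick_tray above 0.008 m)) and linear speed of each of jar_green, jar_blue, stick_a, stick_b, stone below 0.02 m/s and distance of each of brass_tin, wedge from where it was at the start of the episode below 0.025 m); the robot touches nothing.
It fails at once if the brass tin is displaced by more than 25 mm (distance of brass_tin from where it was at the start of the episode above 0.025 m).
It fails at once if the black wedge is displaced by more than 25 mm (distance of wedge from where it was at the start of the episode above 0.025 m).
It also fails if it takes over 118 s, if anything falls off the work surface, if the arm or the gripper's body presses on something with over 40 N, if the wrist force passes 120 N, or if a joint passes its speed limit or range.

## Working session

There is one attempt and no reset: what is moved stays moved. The work goes in short steps, Python scripts to look and compute and a shell command to move; the robot and the scene stay as the last step left them, time stands still between calls to the robot, and variables do not carry over. Pictures are saved under pics/ and viewed, at most 14 in all, crops included, and the job is handed in when it is done.

```bash
mkdir -p pics; ls
python3 - <<'E'
from bench import *
import cv2
print(get_state())
for n in("scene","top"):
    s=snapshot(n); cv2.imwrite(f"pics/{n}0.png",cv2.resize(s["color"][:,:,::-1],(800,600),interpolation=cv2.INTER_CUBIC))
    print({k:v for k,v in s.items() if k!="color"})
E
```

```text
pics
{'time_s': 0.0, 'joint_pos': array([-1.31091842,  0.46945315, -0.04862129,  1.53368837,  0.02411072,
        1.14101381, -0.08231143]), 'dq': array([ 1.77121335e-04,  1.77298689e-04, -6.63114755e-05, -2.07251290e-03,
        4.09092472e-04, -1.02737192e-03,  5.02070438e-05]), 'tau': array([ 1.49930376e-03, -5.07987714e+01, -8.03372380e-02, -2.36151105e+01,
       -6.15233579e-02,  3.80762899e-02,  1.55342054e-04]), 'eef_pos': array([192.03316842, 646.47672944, 221.49399322]), 'tool_rot': array([-4.51931067e-01, -3.10869905e+00,  3.08618817e-03]), 'contact_force': array([ 0.23810861, -0.60385486,  0.25137626]), 'ft_torque': array([0.01918125, 0.03110857, 0.01924734]), 'grip_force': 0.0, 'width': 87.21818602364877}
{'mtx': array([[363.09437181,   0.        , 251.8555067 ],
       [  0.        , 363.09437181, 190.79746006],
       [  0.        ,   0.        ,   1.        ]]), 'k1': -0.0321663382592159, 'xyz': array([-277.38753002, -502.54014062,  613.12126727]), 'attitude': array([-1.89031412,  1.05152956, -0.62407836])}
{'mtx': array([[471.85682218,   0.        , 253.70168213],
       [  0.        , 471.85682218, 190.97644242],
       [  0.        ,   0.        ,   1.        ]]), 'k1': -0.1349051695140435, 'xyz': array([ 343.25042686,   10.28016223, 1580.42620854]), 'attitude': array([-2.12549709,  2.17974867, -0.15866913])}
```

View pics/top0.png

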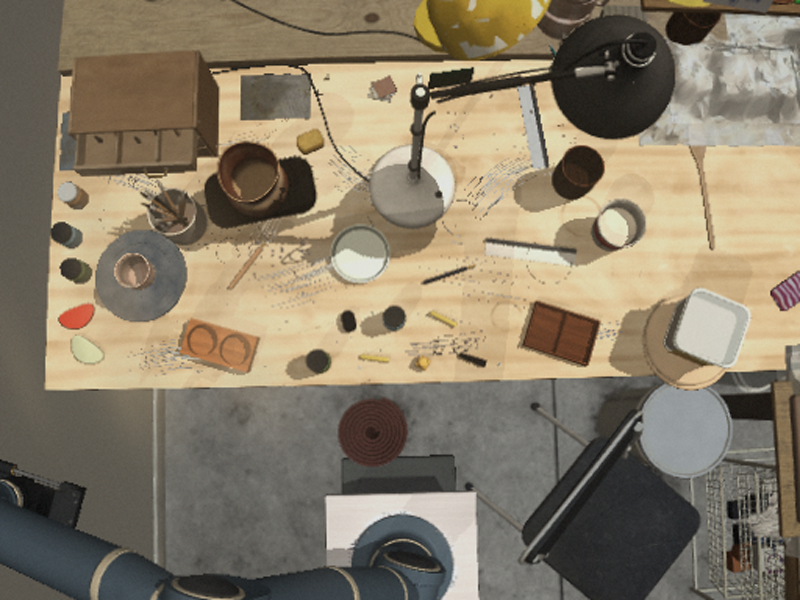

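View pics/scene0.png

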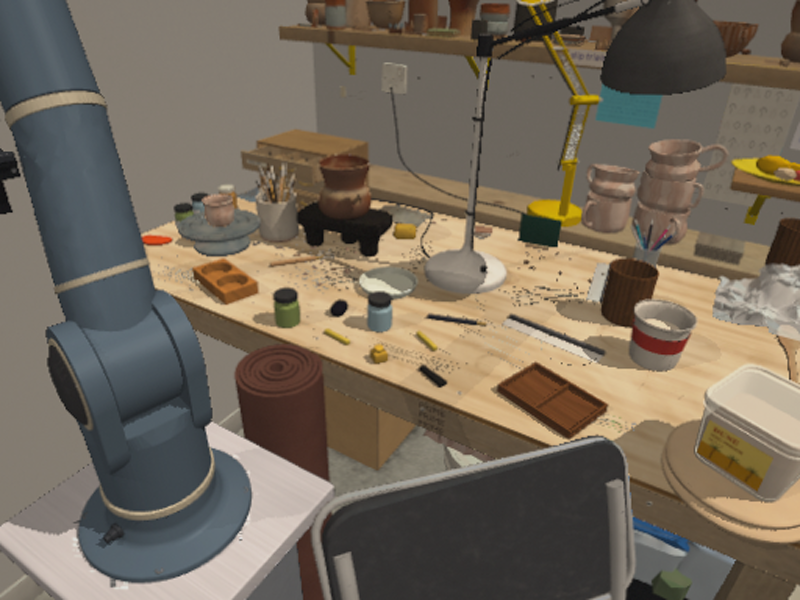

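The top view (800x600 display) shows the green jar at (317,361), the blue jar at (393,318), the stone at (348,321), the sticks at (374,358) and (441,319), the tin at (422,362) and the wedge at (471,359). The rack is at (219,346), the tray at (560,333) and the dish at (360,253). The scene view confirms green on the left and blue on the right. Next I'll measure all of these with colour masks.

```bash
cat > h.py <<'E'
from bench import *
import cv2, numpy as np
from scipy.spatial.transform import Rotation as R
def cast(s,px,z):
    px=np.float64(px).reshape(-1,1,2)
    n=cv2.undistortPoints(px,s["mtx"],np.array([s["k1"],0,0,0])).reshape(-1,2)
    d=R.from_rotvec(s["attitude"]).apply(np.c_[n,np.ones(len(n))])
    return s["xyz"]+d*((z-s["xyz"][2])/d[:,2])[:,None]
def blob(s,win,f,z,hull=False):
    """win in 800x600 coords; largest blob of mask f(hsv); returns (centre, sides, long-axis deg) of min rect on plane z"""
    x0,y0,x1,y1=[int(v*.64) for v in win]
    k=4; im=cv2.resize(s["color"][y0:y1,x0:x1],None,fx=k,fy=k,interpolation=cv2.INTER_CUBIC)
    m=f(cv2.cvtColor(im,cv2.COLOR_RGB2HSV).astype(int)).astype(np.uint8)
    c,_=cv2.findContours(m,cv2.RETR_EXTERNAL,cv2.CHAIN_APPROX_NONE)
    c=max(c,key=cv2.contourArea).reshape(-1,2)
    P=cast(s,(c+.5)/k-.5+[x0,y0],z)[:,:2]
    r=cv2.minAreaRect(P.astype(np.float32)); b=cv2.boxPoints(r)
    e=[b[1]-b[0],b[2]-b[1]]; e.sort(key=np.linalg.norm)
    M=cv2.moments(P.astype(np.float32)); 
    return np.round([M["m10"]/M["m00"],M["m01"]/M["m00"],*r[0],*map(np.linalg.norm,e),np.degrees(np.arctan2(e[1][1],e[1][0]))%180],1)
H=lambda h:h[...,0]
S=lambda h:h[...,1]
V=lambda h:h[...,2]
dark=lambda h:V(h)<60
yel=lambda h:(S(h)>140)&(H(h)>20)&(H(h)<35)&(V(h)>110)
def top():
    return snapshot("top")
def deltas(x,y,z,yaw=None):
    """shift (cm, tool axes) and turn to put the TCP at x,y,z; yaw = world angle (deg) of the closing line"""
    st=get_state(); T=R.from_rotvec(st["tool_rot"]); d=T.inv().apply(np.array([x,y,z])-st["eef_pos"])/10
    w=0
    ty=T.apply([0,1,0]); cur=np.degrees(np.arctan2(ty[1],ty[0]))
    w=np.zeros(3)
    if yaw is not None:
        a=(yaw-cur+90)%180-90
        c=[0,1,0]; 
        best=[]
        for aa in (a,a-180 if a>0 else a+180):
            # tool points straight down, y axis at angle cur+aa
            Y=np.array([np.cos(np.radians(cur+aa)),np.sin(np.radians(cur+aa)),0]); Z=np.array([0,0,-1.]); X=np.cross(Y,Z)
            w=(T.inv()*R.from_matrix(np.c_[X,Y,Z])).as_rotvec(); best.append(np.round(w,3))
        w=best
    print("d cm",np.round(d,2),"w",w,"cur yaw",round(cur,1),"z axis",np.round(T.apply([0,0,1]),3),"q",np.round(st["joint_pos"],2),"t",round(st["time_s"],2))
E
python3 - <<'E'
from h import *
s=top()
def hs(w):
    x0,y0,x1,y1=[int(v*.64) for v in w]; return cv2.cvtColor(s["color"][y0:y1,x0:x1],cv2.COLOR_RGB2HSV)
for n,p in dict(g=(317,361),b=(393,318),stone=(348,321),sa=(374,358),sb=(441,319),tin=(422,362),rack=(240,365),tray=(545,333),dish=(360,253),table=(500,300)).items():
    c=int(p[0]*.64),int(p[1]*.64); print(n,cv2.cvtColor(s["color"][c[1]:c[1]+1,c[0]:c[0]+1],cv2.COLOR_RGB2HSV)[0,0])
for n,w,f,z in [("green",(295,342,335,380),dark,68),("blue",(375,300,412,338),dark,68),("stone",(334,302,364,338),dark,10),
  ("sa",(355,345,392,370),yel,5),("sb",(420,303,462,335),yel,5),("tin",(408,348,434,375),yel,20),("wedge",(450,340,492,372),dark,9),
  ("rack",(160,305,275,380),lambda h:(S(h)>140)&(H(h)<14),28),("tray",(510,290,612,370),lambda h:(V(h)<150)&(S(h)>90),16),
  ("dish",(320,215,400,290),lambda h:(S(h)<75)&(V(h)>110),18)]:
    print(n,blob(s,w,f,z))
E
```

```text
g [16 52 64]
b [17 56 64]
stone [15 68 45]
sa [ 23 140 209]
sb [ 22 137 168]
tin [ 21 148 223]
rack [ 13 131 171]
tray [ 11 156 103]
dish [ 25  41 151]
table [ 17  98 198]
green [431.6 145.5 431.4 145.8   8.   17.6 179.2]
blue [520.4 -15.2 520.6 -14.9   4.   15.4 178.5]
stone [517.6  99.9 518.   99.8  25.   41.3  13. ]
sa [437.1  47.1 437.2  47.3   4.6  53.3  81.3]
sb [ 520.  -100.5  519.1 -101.9    5.3   51.5   61.8]
tin [427.2 -58.1 426.6 -57.7  12.4  13.2 178.3]
wedge [ 428.  -165.3  429.9 -162.8   11.5   57.2   66.3]
rack [474.9 417.4 478.  400.6  74.7 103.1  72.9]
tray [ 478.1 -352.9  478.2 -351.   109.8  158.9   70.7]
dish [659.7  77.1 664.3  74.3 131.7 174.6  88.6]
```

Run:
```python
from h import *
s=top()
a=cv2.resize(s["color"][175:250,170:320,::-1],(800,400),interpolation=cv2.INTER_CUBIC); cv2.imwrite("pics/c1.png",a)
```

```text
(no output)
```

View pics/c1.png

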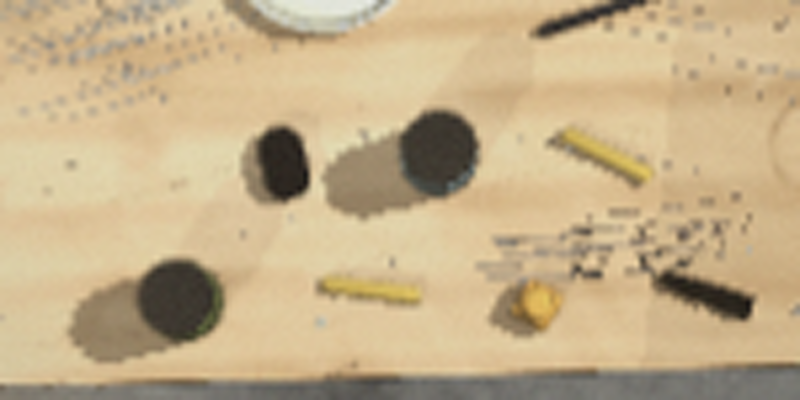

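The crop shows both black caps at about (180,300) and (439,152), the stone at (284,162), the sticks at (370,290) and (603,156), the tin at (540,305) and the wedge at (705,295). All of them stand clear of each other. The masks were too tight, so I'll loosen them and add the scene view as a check on the caps.

```bash
cat > m.py <<'E'
from h import *
s=top()
d=lambda h:V(h)<90
y=lambda h:(S(h)>122)&(H(h)>19)&(V(h)>90)
for n,w,f,z in [("green",(295,342,335,380),d,68),("blue",(375,300,412,338),d,68),("stone",(334,302,364,338),d,8),
  ("sa",(355,345,392,370),y,5),("sb",(420,303,462,335),y,5),("tin",(408,348,434,375),y,28),("wedge",(450,340,492,372),d,9),
  ("rack",(160,305,275,380),lambda h:(S(h)>112)&(H(h)<16),28),("tray",(510,290,612,370),lambda h:(V(h)<150)&(S(h)>120),16),
  ("dish",(325,218,395,290),lambda h:(S(h)<60)&(V(h)>90),18)]:
    try: print(n,blob(s,w,f,z))
    except Exception as e: print(n,e)
E
python3 m.py
python3 - <<'E'
from h import *
s=top()
cv2.imwrite("pics/c2.png",np.hstack([cv2.resize(s["color"][y:y+60,x:x+80,::-1],(400,300),interpolation=cv2.INTER_CUBIC) for x,y in((103,192),(320,182))]))
cv2.imwrite("pics/c3.png",cv2.resize(s["color"][125:205,190:270,::-1],(480,480),interpolation=cv2.INTER_CUBIC))
E
```

```text
green [429.9 161.2 429.5 162.   46.1  46.5   2.2]
blue [515.9   3.6 515.7   3.2  45.2  46.9 133.5]
stone [517.8 100.5 517.8 100.7  28.2  44.   12.9]
sa [437.5  46.7 437.6  47.2   8.8  59.8  81.5]
sb [ 518.2 -104.1  518.6 -103.5    9.3   60.1   61.2]
tin [425.8 -58.1 426.2 -57.7  17.4  18.6 133.4]
wedge [ 428.3 -164.   428.8 -161.5   14.8   60.4   70. ]
rack [471.8 376.9 471.3 377.1  80.1 156.4  72.8]
tray [ 479.4 -356.6  479.2 -356.6  102.6  148.    70.9]
dish [662.7  73.4 664.9  71.2 131.  134.1 161.8]
```

View pics/c2.png

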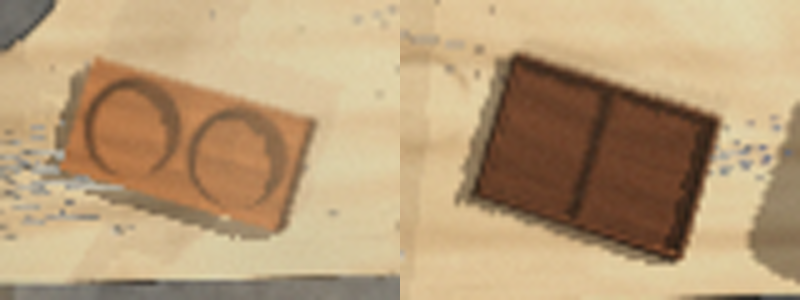

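View pics/c3.png

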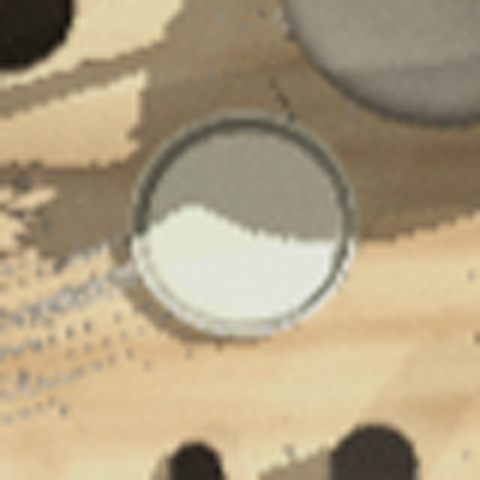

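The sizes agree: caps 46 mm, rack 80x156, tray 103x148, dish 131–134, sticks 60x9. The wells in the left crop are centred at about (132,127) and (238,160). The dish ellipse in c3 is centred at (244,222). I'll cast those and plan the jar moves with the closing line across the rack.

Run:
```python
from h import *
s=top()
print("wells",cast(s,np.array([[132,127],[238,160]])/5+[103,192]-.5,28))
print("dish",cast(s,[[244/6+190-.5,222/6+125-.5]],18))
deltas(430,161.5,150,163)
```

```text
wells [[484.08334055 412.3470133   28.        ]
 [460.6358797  340.89983374  28.        ]]
dish [[664.60985654  72.04749145  18.        ]]
d cm [-36.62 -39.76   7.25] w [array([-0.   , -0.   , -1.563]), array([-0.   ,  0.   ,  1.579])] cur yaw 73.5 z axis [-0. -0. -1.] q [-1.31  0.47 -0.05  1.53  0.02  1.14 -0.08] t 0.35
```

```bash
python3 -m inch '[[[-36.62,-39.76,7.25],[0,0,1.579],8.7],[[-36.62,-39.76,7.25],[0,0,1.579],8.7],[[-36.62,-39.76,7.25],[0,0,1.579],8.7],[[-36.62,-39.76,7.25],[0,0,1.579],8.7],[[-36.62,-39.76,7.25],[0,0,1.579],8.7],[[-36.62,-39.76,7.25],[0,0,1.579],8.7],[[-36.62,-39.76,7.25],[0,0,1.579],8.7],[[-36.62,-39.76,7.25],[0,0,1.579],8.7],[[-36.62,-39.76,7.25],[0,0,1.579],8.7],[[-36.62,-39.76,7.25],[0,0,1.579],8.7]]'; python3 -c "
from h import *
deltas(430,161.5,30,163)"
```

```text
time_s: 1.6
eef_pos: [431.1, 158.1, 150.1]
tool_rot: [2.532, 1.858, -0.0]
contact_force: [-0.3, 0.1, -0.5]
width: 86.5
grip_force: 0.0
d cm [ 0.3  -0.22 12.01] w [array([ 0.001,  0.001, -0.008]), array([ 1.000e-03, -1.000e-03,  3.134e+00])] cur yaw -17.4 z axis [ 0.    -0.001 -1.   ] q [-0.83  0.21  0.45  2.13 -0.12  0.83 -0.61] t 1.6
```

```bash
python3 -m inch '[[[0.3,-0.1,6],[0,0,0],8.7],[[0.3,-0.1,12],[0,0,0],8.7],[[0.3,-0.1,12],[0,0,0],8.7],[[0.3,-0.1,12],[0,0,0],8.7],[[0.3,-0.1,12],[0,0,0],4],[[0.3,-0.1,12],[0,0,0],4],[[0.3,-0.1,12],[0,0,0],4],[[0.3,-0.1,12],[0,0,0],4],[[0.3,-0.1,12],[0,0,0],4]]'; python3 -c "
from h import *
deltas(460.6,341,120,163)"
```

```text
time_s: 2.72
eef_pos: [430.5, 164.9, 30.3]
tool_rot: [2.525, 1.868, 0.002]
contact_force: [1.5, -0.2, 3.6]
width: 47.8
grip_force: 30.0
d cm [17.73 -2.27 -8.96] w [array([ 0.001, -0.001, -0.   ]), array([-1.000e-03, -2.000e-03,  3.141e+00])] cur yaw -17.0 z axis [ 0.001  0.    -1.   ] q [-0.75  0.43  0.36  2.21 -0.29  0.54 -0.47] t 2.73
```

```bash
python3 -m inch '[[[0,0,-6],[0,0,0],4],[[0,0,-8],[0,0,0],4],[[6,-1,-8],[0,0,0],4],[[12,-2,-8],[0,0,0],4],[[18,-2,-8],[0,0,0],4],[[22,-2,-8],[0,0,0],4],[[25.5,-2.2,-8],[0,0,0],4],[[25.5,-2.2,-8],[0,0,0],4],[[25.5,-2.2,-8],[0,0,0],4],[[25.5,-2.2,-8],[0,0,0],4]]'; python3 -c "
from h import *
deltas(485,415,37,163)
s=top(); cv2.imwrite('pics/p1.png',cv2.resize(s['color'][180:260,90:190,::-1],(800,640))[:600])
s=snapshot('scene'); cv2.imwrite('pics/p2.png',cv2.resize(s['color'][110:210,80:220,::-1],(700,500)))
"
```

```text
time_s: 3.98
eef_pos: [483.5, 413.3, 109.9]
tool_rot: [2.527, 1.866, -0.002]
contact_force: [0.1, -0.3, -1.2]
width: 48.2
grip_force: 30.0
d cm [0.21 0.1  7.29] w [array([-0.   ,  0.001, -0.002]), array([2.000e-03, 1.000e-03, 3.139e+00])] cur yaw -17.1 z axis [-0.001 -0.001 -1.   ] q [-1.05  0.54  0.38  1.76 -0.24  0.9  -0.86] t 3.98
```

View pics/p2.png

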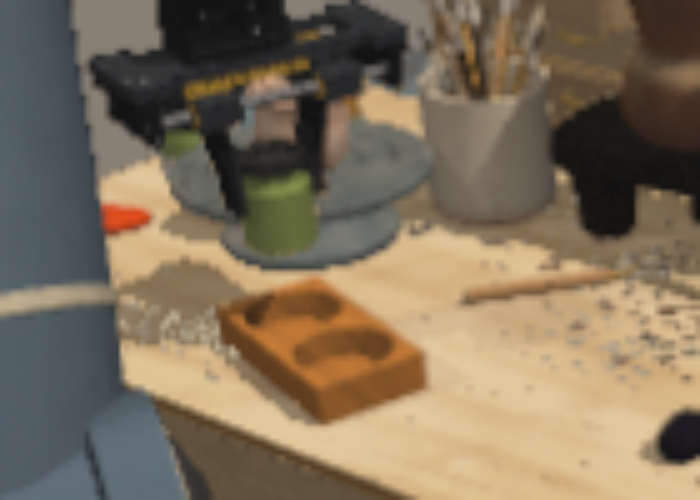

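The scene crop shows the green jar at (280,200), held upright above the far well at (290,305). Next I'll lower and release it.

```bash
python3 -m inch '[[[0.2,0.1,3],[0,0,0],4],[[0.2,0.1,5.5],[0,0,0],4],[[0.2,0.1,7],[0,0,0],4],[[0.2,0.1,7.25],[0,0,0],4],[[0.2,0.1,7.25],[0,0,0],4],[[0.2,0.1,7.25],[0,0,0],6.5],[[0.2,0.1,7.25],[0,0,0],8],[[0.2,0.1,7.25],[0,0,0],8],[[0.2,0.1,3],[0,0,0],8.7],[[0.2,0.1,-3],[0,0,0],8.7]]'; python3 -c "
from h import *
deltas(516,3.5,150,163)"
```

```text
time_s: 5.32
eef_pos: [484.0, 416.0, 139.7]
tool_rot: [2.525, 1.868, -0.006]
contact_force: [0.8, 1.3, 0.0]
width: 85.1
grip_force: 0.0
d cm [-38.51  15.13  -0.92] w [array([-0.002,  0.004, -0.   ]), array([6.000e-03, 3.000e-03, 3.141e+00])] cur yaw -17.0 z axis [-0.003 -0.003 -1.   ] q [-1.06  0.51  0.39  1.73 -0.23  0.96 -0.87] t 5.33
```

```bash
python3 -m inch '[[[-38.5,15.1,-1],[0,0,0],8.7],[[-38.5,15.1,-1],[0,0,0],8.7],[[-38.5,15.1,-1],[0,0,0],8.7],[[-38.5,15.1,-1],[0,0,0],8.7],[[-38.5,15.1,-1],[0,0,0],8.7],[[-38.5,15.1,-1],[0,0,0],8.7],[[-38.5,15.1,-1],[0,0,0],8.7],[[-38.5,15.1,-1],[0,0,0],8.7],[[-38.5,15.1,-1],[0,0,0],8.7]]'; python3 -c "
from h import *
deltas(516,3.5,30,163)
s=top(); w=lambda h:V(h)<90
cv2.imwrite('pics/p3.png',cv2.resize(s['color'][180:260,90:190,::-1],(750,600)))"
```

```text
time_s: 6.45
eef_pos: [516.8, 5.3, 150.1]
tool_rot: [-2.524, -1.869, -0.001]
contact_force: [0.2, 0.0, 0.5]
width: 87.0
grip_force: 0.0
d cm [-0.2  -0.02 12.01] w [array([-0.   , -0.001,  0.001]), array([ 1.000e-03, -0.000e+00, -3.141e+00])] cur yaw -17.0 z axis [ 0.     0.001 -1.   ] q [-0.51  0.32  0.51  2.01 -0.2   0.87 -0.18] t 6.45
```

View pics/p3.png

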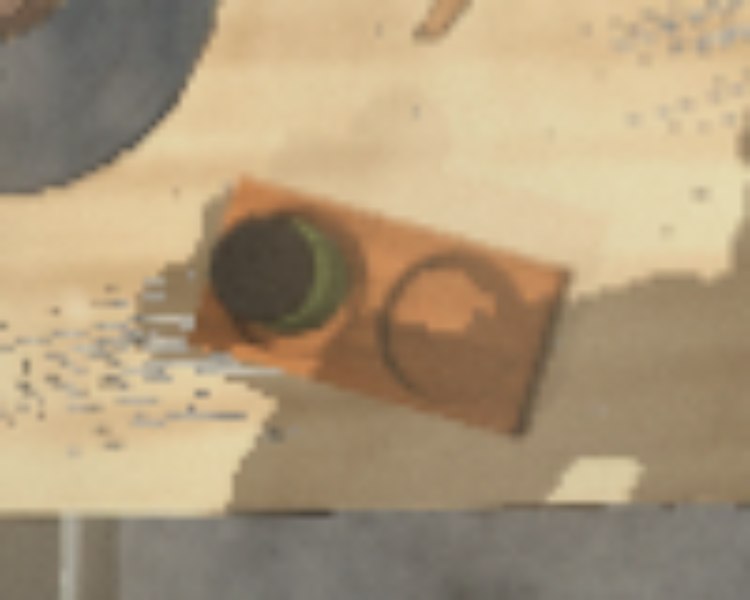

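The green jar's cap is at (262,270), and the jar sits in the left well. Now I'll grasp the blue jar.

```bash
python3 -m inch '[[[-0.2,0,6],[0,0,0],8.7],[[-0.2,0,12],[0,0,0],8.7],[[-0.2,0,12],[0,0,0],8.7],[[-0.2,0,12],[0,0,0],8.7],[[-0.2,0,12],[0,0,0],4],[[-0.2,0,12],[0,0,0],4],[[-0.2,0,12],[0,0,0],4],[[-0.2,0,12],[0,0,0],4],[[-0.2,0,9],[0,0,0],4],[[-0.2,0,4],[0,0,0],4]]'; python3 -c "
from h import *
deltas(460.6,341,110,163)
s=top(); print(blob(s,(200,320,240,365),lambda h:V(h)<90,74))"
```

```text
time_s: 7.75
eef_pos: [514.5, 2.4, 109.4]
tool_rot: [-2.524, -1.867, 0.007]
contact_force: [0.9, 0.1, -1.4]
width: 44.1
grip_force: 30.0
d cm [ 30.8  -15.07  -0.06] w [array([-0.004,  0.002, -0.   ]), array([0.004, 0.007, 3.141])] cur yaw -17.0 z axis [-0.005 -0.001 -1.   ] q [-0.49  0.38  0.5   2.04 -0.25  0.79 -0.13] t 7.75
[484.1 399.8 486.2 398.5  12.3  41.4   0.5]
```

```bash
python3 -c "
from h import *
s=snapshot('scene'); a=cv2.resize(s['color'][130:250,190:300,::-1],(550,600));cv2.imwrite('pics/p4.png',a)
t=top();  x=t['color']; print(blob(t,(205,315,250,365),lambda h:V(h)<80,74))"
```

```text
[4.837e+02 3.944e+02 4.839e+02 3.944e+02 8.000e-01 9.700e+00 4.000e-01]
```

View pics/p4.png

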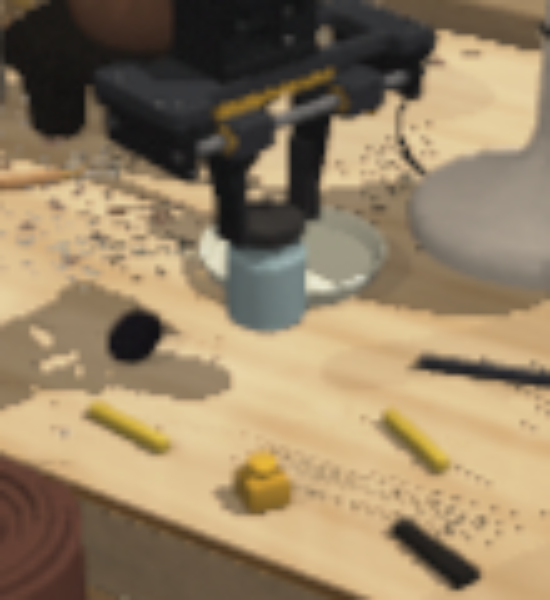

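The scene crop shows the fingertips holding the blue jar by its cap at (270,225), so the lift began before the grip was firm. I'll set it back down and grip again.

```bash
python3 -m inch '[[[0,0,2],[0,0,0],4],[[0,0,3.5],[0,0,0],4],[[0,0,4.2],[0,0,0],4],[[0,0,4.5],[0,0,0],4],[[0,0,4.5],[0,0,0],4]]'; python3 -c "
from h import *
s=snapshot('scene')
f=lambda h:(H(h)>90)&(H(h)<115)&(S(h)>40)
x0,y0=230,150; im=s['color'][150:215,225:265]; m=f(cv2.cvtColor(im,cv2.COLOR_RGB2HSV).astype(int)); ys,xs=np.nonzero(m); print(ys.min()+150,ys.max()+150,xs.min()+225,xs.max()+225)
v=s['xyz'][:2]-np.array([515,3]); v/=np.linalg.norm(v)
for z in (0,10,20): print(z,cast(s,[[ (xs.min()+xs.max())/2+225, ys.max()+150.5]],z), 'front should be',np.array([515,3])+25*v)
deltas(516,3.5,30,163)"
```

```text
time_s: 8.52
eef_pos: [516.3, 2.3, 64.9]
tool_rot: [-2.526, -1.868, 0.0]
contact_force: [0.6, 0.2, -1.4]
width: 44.6
grip_force: 30.0
152 181 231 234
0 [[643.86974013 125.1397744    0.        ]] front should be [493.92406062 -10.44636677]
10 [[628.84404587 114.90232304  10.        ]] front should be [493.92406062 -10.44636677]
20 [[613.81835162 104.66487168  20.        ]] front should be [493.92406062 -10.44636677]
d cm [ 0.09 -0.08  3.52] w [array([ 0., -0., -0.]), array([-0.000e+00, -1.000e-03,  3.141e+00])] cur yaw -17.0 z axis [ 0.  0. -1.] q [-0.45  0.45  0.47  2.07 -0.31  0.69 -0.08] t 8.57
```

```bash
for i in 1; do python3 -m inch '[[[0,0,0.4],[0,0,0],4],[[0,0,0.4],[0,0,0],4]]' | grep -E 'eef|force'; python3 -m inch '[[[0,0,0.4],[0,0,0],4],[[0,0,0.4],[0,0,0],4]]'| grep -E 'eef|force'; python3 -m inch '[[[0,0,0.3],[0,0,0],4],[[0,0,0.3],[0,0,0],4]]'| grep -E 'eef|force'; done
```

```text
eef_pos: [516.1, 2.5, 61.0]
contact_force: [0.7, 0.6, -0.7]
grip_force: 30.0
eef_pos: [517.3, 2.5, 59.4]
contact_force: [-4.7, -0.1, 19.2]
grip_force: 30.0
eef_pos: [517.6, 2.6, 58.4]
contact_force: [-10.4, 0.9, 37.4]
grip_force: 30.1
```

Contact was at about 60 mm, so the jar is on the bench. Release, go down, and grip again.

```bash
python3 -m inch '[[[0,0,-0.3],[0,0,0],4],[[0,0,-0.3],[0,0,0],8.7],[[0,0,-0.3],[0,0,0],8.7],[[0,0,-0.3],[0,0,0],8.7],[[0,0,-0.3],[0,0,0],8.7],[[0,0,-0.3],[0,0,0],8.7],[[0,0,0],[0,0,0],8.7]]'; python3 -c "
from h import *
deltas(516,3.5,30,163)
s=top();cv2.imwrite('pics/p5.png',cv2.resize(s['color'][180:230,225:275,::-1],(500,500)))
s=snapshot('scene');cv2.imwrite('pics/p6.png',np.hstack([cv2.imread('pics/p5.png')[:,:300],cv2.resize(s['color'][150:230,210:290,::-1],(500,500))]))
"
```

```text
time_s: 10.2
eef_pos: [516.4, 2.5, 54.0]
tool_rot: [2.526, 1.868, 0.001]
contact_force: [0.3, 0.6, -0.3]
width: 86.1
grip_force: 0.0
d cm [ 0.09 -0.06  2.4 ] w [array([ 0., -0., -0.]), array([-0.   , -0.   ,  3.141])] cur yaw -17.0 z axis [ 0.  0. -1.] q [-0.44  0.46  0.45  2.08 -0.32  0.66 -0.07] t 10.2
```

View pics/p6.png

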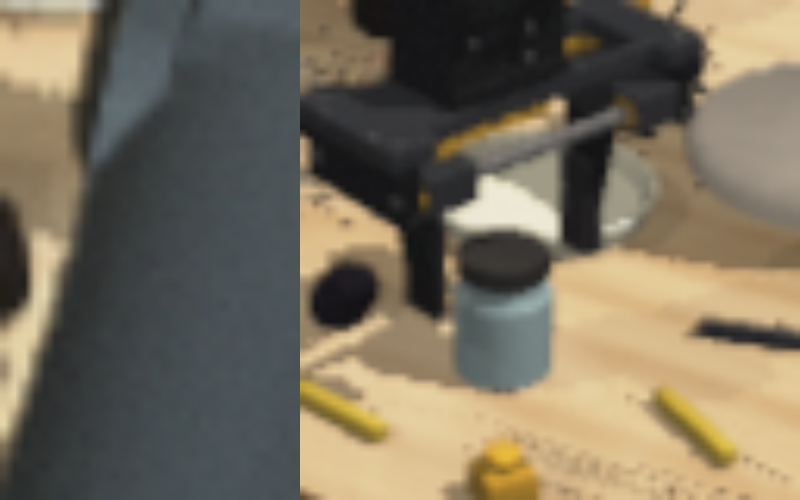

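The jar stands upright at (505,310) in the right crop, with a finger on each side of it.

```bash
python3 -c "
from h import *
s=snapshot('scene'); p=cast(s,[[242.5,212]],0)[0,:2]; v=s['xyz'][:2]-p; v/=np.linalg.norm(v); print(p,p-25*v)
print(cast(s,[[242.5-.3,150+255*.16]],68))"
python3 -m inch '[[[0,0,1.2],[0,0,0],8.7],[[0,0,2.4],[0,0,0],8.7],[[0,0,2.4],[0,0,0],8.7],[[0,0,2.4],[0,0,0],4],[[0,0,2.4],[0,0,0],4],[[0,0,2.4],[0,0,0],4],[[0,0,2.4],[0,0,0],4],[[0,0,2.4],[0,0,0],4],[[0,0,2.4],[0,0,0],4]]'
```

```text
[500.65339066  -7.84346516] [521.75008792   5.57031003]
[[509.75405423  -0.71708587  68.        ]]
time_s: 11.48
eef_pos: [516.4, 2.5, 30.2]
tool_rot: [2.526, 1.868, 0.001]
contact_force: [1.1, 0.2, 1.3]
width: 47.6
grip_force: 30.0
```

```bash
python3 -m inch '[[[0,0,-6],[0,0,0],4],[[0,0,-8],[0,0,0],4],[[0,0,-8],[0,0,0],4],[[0,0,-8],[0,0,0],4]]'; python3 -c "
from h import *
deltas(460.6,341,110,163)"
```

```text
time_s: 11.98
eef_pos: [515.1, 2.7, 108.9]
tool_rot: [-2.524, -1.868, 0.003]
contact_force: [0.5, 0.8, -1.3]
width: 47.8
grip_force: 30.0
d cm [ 30.76 -15.1   -0.1 ] w [array([-0.002,  0.001, -0.   ]), array([1.000e-03, 4.000e-03, 3.142e+00])] cur yaw -17.0 z axis [-0.002 -0.    -1.   ] q [-0.5   0.38  0.51  2.05 -0.26  0.78 -0.13] t 11.97
```

```bash
python3 -m inch '[[[30.8,-15.1,-0.5],[0,0,0],4],[[30.8,-15.1,-0.5],[0,0,0],4],[[30.8,-15.1,-0.5],[0,0,0],4],[[30.8,-15.1,-0.5],[0,0,0],4],[[30.8,-15.1,-0.5],[0,0,0],4],[[30.8,-15.1,-0.5],[0,0,0],4],[[30.8,-15.1,-0.5],[0,0,0],4],[[30.8,-15.1,-0.5],[0,0,0],4],[[30.8,-15.1,-0.5],[0,0,0],4]]'; python3 -c "
from h import *
deltas(460.6,341,37,163)
s=snapshot('scene'); cv2.imwrite('pics/p7.png',cv2.resize(s['color'][110:210,80:220,::-1],(700,500)))"
```

```text
time_s: 13.1
eef_pos: [462.3, 339.1, 114.5]
tool_rot: [2.528, 1.864, -0.002]
contact_force: [-0.8, -0.2, -0.8]
width: 47.7
grip_force: 30.0
d cm [ 0.14 -0.22  7.75] w [array([-0.   ,  0.001, -0.003]), array([2.000e-03, 0.000e+00, 3.138e+00])] cur yaw -17.2 z axis [-0.001 -0.001 -1.   ] q [-1.04  0.45  0.44  1.91 -0.25  0.84 -0.77] t 13.1
```

View pics/p7.png

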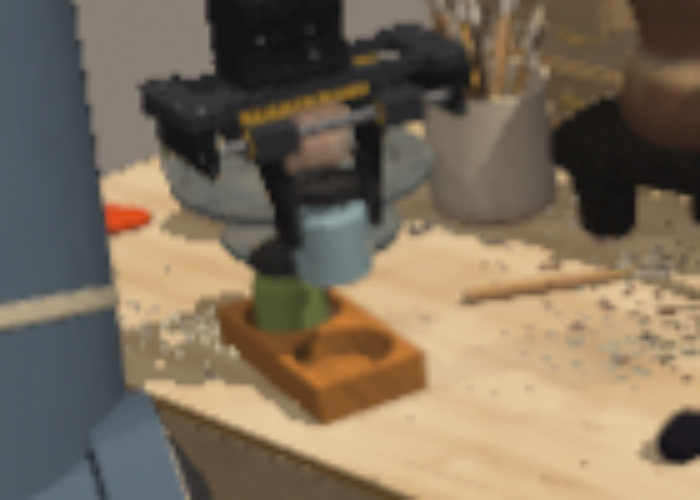

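The green jar stands in the far well at (290,300), and the blue jar at (335,240) is above the near well at (343,345). Lower it and release.

```bash
python3 -m inch '[[[0.1,-0.2,3],[0,0,0],4],[[0.1,-0.2,5.5],[0,0,0],4],[[0.1,-0.2,7.3],[0,0,0],4],[[0.1,-0.2,7.75],[0,0,0],4],[[0.1,-0.2,7.75],[0,0,0],4],[[0.1,-0.2,7.75],[0,0,0],6.5],[[0.1,-0.2,7.75],[0,0,0],8],[[0.1,-0.2,7.75],[0,0,0],8],[[0.1,-0.2,3],[0,0,0],8.7],[[0.1,-0.2,-3],[0,0,0],8.7]]'; python3 -c "
from h import *
deltas(517.8,100.5,120,103)"
```

```text
time_s: 14.4
eef_pos: [459.5, 342.2, 145.3]
tool_rot: [2.525, 1.868, -0.005]
contact_force: [0.2, 0.4, 0.1]
width: 84.6
grip_force: 0.0
d cm [-21.4   12.65   2.57] w [array([0.   , 0.003, 1.047]), array([-0.004,  0.   , -2.095])] cur yaw -17.0 z axis [-0.002 -0.002 -1.   ] q [-1.07  0.41  0.46  1.88 -0.23  0.91 -0.8 ] t 14.4
```

```bash
python3 -m inch '[[[-21.4,12.65,2.5],[0,0,1.047],6],[[-21.4,12.65,2.5],[0,0,1.047],6],[[-21.4,12.65,2.5],[0,0,1.047],6],[[-21.4,12.65,2.5],[0,0,1.047],6],[[-21.4,12.65,2.5],[0,0,1.047],6],[[-21.4,12.65,2.5],[0,0,1.047],6],[[-21.4,12.65,2.5],[0,0,1.047],6],[[-21.4,12.65,2.5],[0,0,1.047],6],[[-21.4,12.65,2.5],[0,0,1.047],6]]'; python3 -c "
from h import *
deltas(517.8,100.5,4,103)
s=top(); print(blob(s,(195,315,245,375),lambda h:V(h)<90,74)); cv2.imwrite('pics/p8.png',cv2.resize(s['color'][180:260,90:190,::-1],(750,600)))"
```

```text
time_s: 15.52
eef_pos: [518.6, 101.3, 120.1]
tool_rot: [-3.121, -0.357, -0.0]
contact_force: [0.6, -0.9, 0.2]
width: 59.9
grip_force: 0.0
d cm [-0.1   0.07 11.61] w [array([-0.   , -0.   ,  0.001]), array([ 0.00e+00, -1.00e-03, -3.14e+00])] cur yaw -76.9 z axis [ 0.  0. -1.] q [-0.86  0.43  0.76  2.02 -0.4   0.84 -1.22] t 15.53
[479.8 403.6 482.6 398.9  37.7  50.4   0.5]
```

View pics/p8.png

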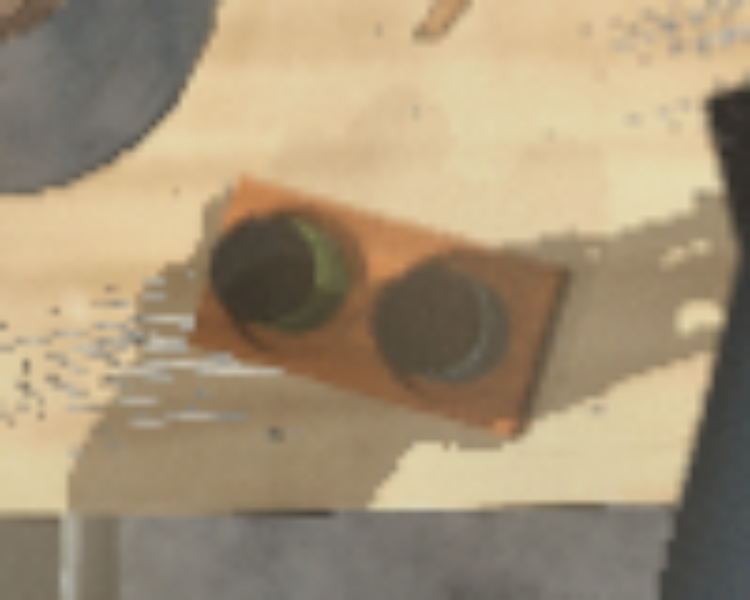

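Both jars are in the wells, with caps at (262,270) and (425,318). I'll cast those now for a height check and go down to the stone.

```bash
python3 -c "
from h import *
s=top(); c=cast(s,np.array([[262,270],[427,318]])/7.5+[90,180]-.5,74); print(c)
a=np.radians(72.3); o=c[:,:2]-[472.4,376.6]; print('rack x,y',o@[np.sin(a),-np.cos(a)],o@[np.cos(a),np.sin(a)])"
python3 -m inch '[[[-0.1,0,6],[0,0,0],6],[[-0.1,0,10],[0,0,0],6],[[-0.1,0,11.6],[0,0,0],6],[[-0.1,0,11.6],[0,0,0],6],[[-0.1,0,11.6],[0,0,0],6],[[-0.1,0,11.6],[0,0,0],2],[[-0.1,0,11.6],[0,0,0],2],[[-0.1,0,11.6],[0,0,0],2],[[-0.1,0,11.6],[0,0,0],2],[[-0.1,0,11.6],[0,0,0],2]]'; python3 -c "
from h import *
deltas(655,72,110,103)"
```

```text
[[484.75493581 415.15550821  74.        ]
 [462.5593555  343.0368014   74.        ]]
rack x,y [0.04792228 0.82951904] [ 40.48665652 -34.96624776]
time_s: 16.88
eef_pos: [517.7, 100.9, 4.2]
tool_rot: [-3.121, -0.355, -0.0]
contact_force: [0.1, 0.2, 2.9]
width: 27.8
grip_force: 30.0
d cm [ 12.73   5.9  -10.58] w [array([-0., -0., -0.]), array([-0.000e+00,  1.000e-03,  3.141e+00])] cur yaw -77.0 z axis [ 0.  0. -1.] q [-0.73  0.61  0.6   2.08 -0.58  0.62 -1.07] t 16.88
```

```bash
python3 -m inch '[[[0,0,-5],[0,0,0],2],[[0,0,-6],[0,0,0],2],[[6,3,-6],[0,0,0],2],[[12,5.5,-6],[0,0,0],2],[[13.2,6,-6],[0,0,0],2],[[13.2,6,-6],[0,0,0],2],[[13.2,6,-3],[0,0,0],2],[[13.2,6,-1],[0,0,0],2],[[13.2,6,-0.8],[0,0,0],2],[[13.2,6,-0.8],[0,0,0],2]]'; python3 -c "
from h import *
s=snapshot('scene'); cv2.imwrite('pics/p9.png',cv2.resize(s['color'][110:230,190:290,::-1],(500,600)))"
```

```text
time_s: 18.12
eef_pos: [659.7, 72.2, 12.3]
tool_rot: [-3.121, -0.356, -0.0]
contact_force: [-0.6, -0.8, -0.1]
width: 27.8
grip_force: 30.0
```

View pics/p9.png

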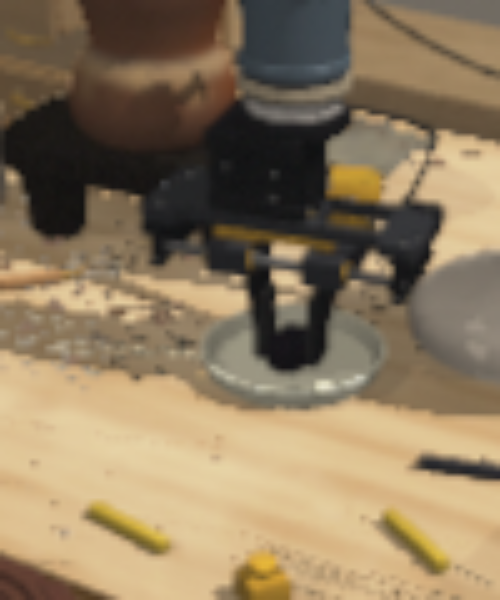

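The stone is held in the middle of the dish at (292,345). Release it.

```bash
python3 -m inch '[[[0,0,0.2],[0,0,0],2],[[0,0,0.2],[0,0,0],4],[[0,0,0.2],[0,0,0],4.5],[[0,0,0.2],[0,0,0],4.5],[[0,0,-3],[0,0,0],4.5],[[0,0,-8],[0,0,0],4.5],[[0,0,-8],[0,0,0],4.5]]'; python3 -c "
from h import *
deltas(437.4,47,100,171.5)"
```

```text
time_s: 19.05
eef_pos: [662.9, 71.6, 96.4]
tool_rot: [-3.121, -0.355, -0.013]
contact_force: [0.1, 0.2, -0.2]
width: 44.9
grip_force: 0.0
d cm [-22.53  -2.67  -0.55] w [array([ 0.006, -0.007, -1.196]), array([-0.008, -0.006,  1.946])] cur yaw -77.0 z axis [ 0.008  0.001 -1.   ] q [-0.63  0.66  0.69  1.71 -0.5   0.95 -1.09] t 19.05
```

```bash
python3 -m inch '[[[-22.4,-2.7,-0.5],[0,0,-1.196],4],[[-22.4,-2.7,-0.5],[0,0,-1.196],4],[[-22.4,-2.7,-0.5],[0,0,-1.196],4],[[-22.4,-2.7,-0.5],[0,0,-1.196],4],[[-22.4,-2.7,-0.5],[0,0,-1.196],4],[[-22.4,-2.7,-0.5],[0,0,-1.196],4],[[-22.4,-2.7,-0.5],[0,0,-1.196],4],[[-22.4,-2.7,-0.5],[0,0,-1.196],4],[[-22.4,-2.7,-0.5],[0,0,-1.196],4]]'; python3 -c "
from h import *
deltas(437.4,47,2,171.5)
s=top(); print('stone',blob(s,(330,225,390,285),lambda h:V(h)<70,13))"
```

```text
time_s: 20.18
eef_pos: [435.2, 47.9, 96.8]
tool_rot: [-2.381, -2.05, 0.001]
contact_force: [0.0, 0.3, -0.1]
width: 39.5
grip_force: 0.0
d cm [-0.06  0.23  9.48] w [array([-0.   ,  0.   , -0.001]), array([0.000e+00, 1.000e-03, 3.141e+00])] cur yaw -8.5 z axis [-0. -0. -1.] q [-0.61  0.27  0.48  2.22 -0.2   0.69 -0.15] t 20.18
stone [661.2  71.8 660.9  71.5  26.9  44.   12.8]
```

Stone is 4 mm from the dish centre. Down to stick a.

```bash
python3 -m inch '[[[0,0.2,5],[0,0,0],4],[[0,0.2,8.5],[0,0,0],4],[[0,0.2,9.4],[0,0,0],4],[[0,0.2,9.4],[0,0,0],4],[[0,0.2,9.4],[0,0,0],4],[[0,0.2,9.4],[0,0,0],0.5],[[0,0.2,9.4],[0,0,0],0.5],[[0,0.2,9.4],[0,0,0],0.5],[[0,0.2,9.4],[0,0,0],0.5],[[0,0.2,9.4],[0,0,0],0.5]]'; python3 -m inch '[[[0,0,-4],[0,0,0],0.5],[[0,0,-10],[0,0,0],0.5],[[0,0,-10],[0,0,0],0.5]]'; python3 -c "
from h import *
a=np.radians(70.9); u=np.array([np.cos(a),np.sin(a)])*35.5
for k in(1,-1):print(np.array([480,-356])+k*u)
p=np.array([480,-356])-u
deltas(*p,110,70.9)"
```

```text
time_s: 21.48
eef_pos: [437.5, 47.8, 3.1]
tool_rot: [-2.38, -2.051, -0.0]
contact_force: [0.5, 0.4, 2.9]
width: 9.6
grip_force: 30.0
time_s: 21.85
eef_pos: [440.4, 48.2, 106.5]
tool_rot: [2.377, 2.049, 0.013]
contact_force: [1.0, 0.7, -0.4]
width: 9.8
grip_force: 30.0
[ 491.61623541 -322.45431362]
[ 468.38376459 -389.54568638]
d cm [-42.88   9.22  -0.47] w [array([ 0.009,  0.002, -1.385]), array([ 0.002, -0.01 ,  1.756])] cur yaw -8.5 z axis [ 0.008  0.003 -1.   ] q [-0.64  0.26  0.52  2.21 -0.2   0.7  -0.14] t 21.85
```

```bash
python3 -m inch '[[[-42.9,9.2,-0.4],[0,0,1.756],0.5],[[-42.9,9.2,-0.4],[0,0,1.756],0.5],[[-42.9,9.2,-0.4],[0,0,1.756],0.5],[[-42.9,9.2,-0.4],[0,0,1.756],0.5],[[-42.9,9.2,-0.4],[0,0,1.756],0.5],[[-42.9,9.2,-0.4],[0,0,1.756],0.5],[[-42.9,9.2,-0.4],[0,0,1.756],0.5],[[-42.9,9.2,-0.4],[0,0,1.756],0.5],[[-42.9,9.2,-0.4],[0,0,1.756],0.5],[[-42.9,9.2,-0.4],[0,0,1.756],0.5]]';python3 -m inch '[[[0,0,0],[0,0,0],0.5],[[0,0,0],[0,0,0],0.5]]'; python3 -c "
from h import *
deltas(468.4,-389.5,9.5,70.9)
s=snapshot('scene'); cv2.imwrite('pics/p10.png',cv2.resize(s['color'][180:300,300:420,::-1],(600,600)))"
```

```text
time_s: 23.1
eef_pos: [464.3, -389.8, 105.1]
tool_rot: [-3.097, 0.527, 0.005]
contact_force: [0.1, -0.9, -1.1]
width: 9.1
grip_force: 30.0
time_s: 23.35
eef_pos: [464.9, -389.8, 106.2]
tool_rot: [-3.098, 0.519, 0.002]
contact_force: [-0.1, -1.2, 0.2]
width: 9.3
grip_force: 30.0
d cm [ 0.33 -0.14  9.67] w [array([-0.   ,  0.001,  0.001]), array([-2.00e-03, -1.00e-03, -3.14e+00])] cur yaw -109.0 z axis [-0.001  0.001 -1.   ] q [-0.02  0.66  0.95  1.85 -0.64  0.97 -0.69] t 23.35
```

View pics/p10.png

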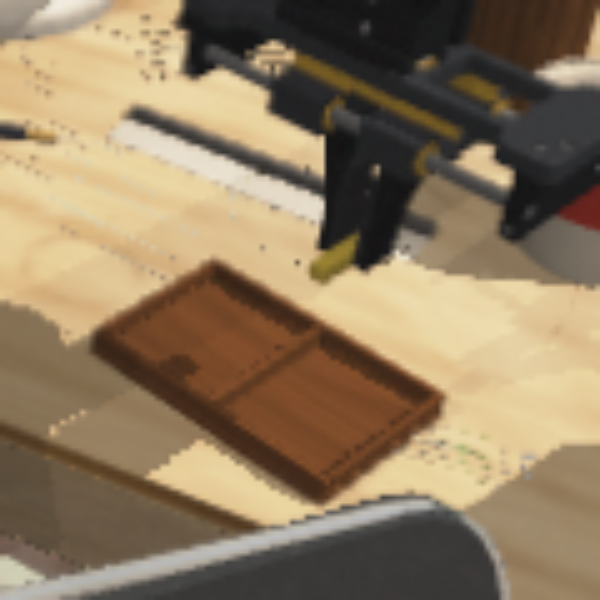

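Stick a is held level at (335,258), in line with the tray's x direction and above the right bay at (325,415). Lower it and release.

```bash
python3 -m inch '[[[0.3,-0.1,5],[0,0,0],0.5],[[0.3,-0.1,8.5],[0,0,0],0.5],[[0.3,-0.1,9.6],[0,0,0],0.5],[[0.3,-0.1,9.7],[0,0,0],0.5],[[0.3,-0.1,9.7],[0,0,0],0.5],[[0.3,-0.1,9.7],[0,0,0],2.3],[[0.3,-0.1,9.7],[0,0,0],2.3],[[0.3,-0.1,5],[0,0,0],2.3],[[0.3,-0.1,0],[0,0,0],3],[[0.3,-0.1,0],[0,0,0],4]]'; python3 -c "
from h import *
deltas(518.4,-103.7,105,151.2)"
```

```text
time_s: 24.65
eef_pos: [470.0, -392.6, 111.1]
tool_rot: [3.094, -0.521, 0.011]
contact_force: [0.1, -0.0, -0.3]
width: 33.8
grip_force: 0.0
d cm [ -4.88 -28.88   0.51] w [array([ 0.007, -0.005, -1.402]), array([-0.005, -0.008,  1.74 ])] cur yaw -109.1 z axis [ 0.007 -0.005 -1.   ] q [-0.02  0.66  0.95  1.84 -0.64  0.98 -0.7 ] t 24.65
```

```bash
python3 -m inch '[[[-4.9,-28.9,0.2],[0,0,-1.402],4],[[-4.9,-28.9,0.2],[0,0,-1.402],4],[[-4.9,-28.9,0.2],[0,0,-1.402],4],[[-4.9,-28.9,0.2],[0,0,-1.402],4],[[-4.9,-28.9,0.2],[0,0,-1.402],4],[[-4.9,-28.9,0.2],[0,0,-1.402],4],[[-4.9,-28.9,0.2],[0,0,-1.402],4],[[-4.9,-28.9,0.2],[0,0,-1.402],4],[[-4.9,-28.9,0.2],[0,0,-1.402],4],[[-4.9,-28.9,0.2],[0,0,-1.402],4]]'; python3 -c "
from h import *
deltas(518.4,-103.7,3,151.2)
s=top();a=blob(s,(525,300,610,370),lambda h:(H(h)>18)&(S(h)>100)&(V(h)>80),10); print(a); t=np.radians(70.9); o=a[2:4]-[480,-356]; print(o@[np.sin(t),-np.cos(t)],o@[np.cos(t),np.sin(t)])"
```

```text
time_s: 25.9
eef_pos: [516.2, -101.0, 104.7]
tool_rot: [-2.704, -1.598, 0.001]
contact_force: [0.1, 0.5, 0.4]
width: 39.9
grip_force: 0.0
d cm [-0.13  0.33 10.17] w [array([-0.001,  0.   , -0.001]), array([0.000e+00, 1.000e-03, 3.141e+00])] cur yaw -28.8 z axis [-0.001  0.    -1.   ] q [-0.39  0.43  0.64  2.03 -0.35  0.8  -0.04] t 25.9
[ 469.6 -392.   470.1 -392.1   12.2   62.7  161.5]
2.457571922786123 -37.35211292878001
```

Stick a is in its bay: +2 mm along, -37 mm across, angle right. Now stick b.

```bash
python3 -m inch '[[[-0.1,0.2,5],[0,0,0],4],[[-0.1,0.2,9],[0,0,0],4],[[-0.1,0.2,10.2],[0,0,0],4],[[-0.1,0.2,10.2],[0,0,0],4],[[-0.1,0.2,10.2],[0,0,0],4],[[-0.1,0.2,10.2],[0,0,0],0.5],[[-0.1,0.2,10.2],[0,0,0],0.5],[[-0.1,0.2,10.2],[0,0,0],0.5],[[-0.1,0.2,10.2],[0,0,0],0.5],[[-0.1,0.2,10.2],[0,0,0],0.5]]'; python3 -m inch '[[[0,0,-4],[0,0,0],0.5],[[0,0,-10],[0,0,0],0.5],[[0,0,-10],[0,0,0],0.5],[[0,0,-10],[0,0,0],0.5]]'; python3 -c "
from h import *
deltas(491.6,-322.5,105,70.9)"
```

```text
time_s: 27.2
eef_pos: [517.9, -102.9, 3.1]
tool_rot: [-2.703, -1.6, -0.0]
contact_force: [0.1, 0.3, 1.9]
width: 10.1
grip_force: 30.0
time_s: 27.7
eef_pos: [517.4, -102.5, 102.8]
tool_rot: [-2.703, -1.6, 0.0]
contact_force: [-0.1, 0.1, -1.2]
width: 9.5
grip_force: 30.0
d cm [-20.53   8.32  -0.24] w [array([-1.000e-03,  0.000e+00,  1.403e+00]), array([-0.000e+00, -1.000e-03, -1.739e+00])] cur yaw -28.7 z axis [-0.     0.001 -1.   ] q [-0.39  0.43  0.65  2.03 -0.37  0.79 -0.03] t 27.7
```

```bash
python3 -m inch '[[[-20.5,8.3,-0.2],[0,0,1.403],0.5],[[-20.5,8.3,-0.2],[0,0,1.403],0.5],[[-20.5,8.3,-0.2],[0,0,1.403],0.5],[[-20.5,8.3,-0.2],[0,0,1.403],0.5],[[-20.5,8.3,-0.2],[0,0,1.403],0.5],[[-20.5,8.3,-0.2],[0,0,1.403],0.5],[[-20.5,8.3,-0.2],[0,0,1.403],0.5],[[-20.5,8.3,-0.2],[0,0,1.403],0.5],[[-20.5,8.3,-0.2],[0,0,1.403],0.5],[[-20.5,8.3,-0.2],[0,0,1.403],0.5]]'; python3 -m inch '[[[0,0,0],[0,0,0],0.5],[[0,0,0],[0,0,0],0.5]]'; python3 -c "
from h import *
deltas(491.6,-322.5,9.5,70.9)"
```

```text
time_s: 28.95
eef_pos: [491.4, -322.2, 104.0]
tool_rot: [-3.098, 0.521, 0.003]
contact_force: [0.2, -0.2, 0.1]
width: 9.5
grip_force: 30.0
time_s: 29.2
eef_pos: [491.9, -322.6, 105.0]
tool_rot: [-3.098, 0.522, -0.0]
contact_force: [-0.6, -0.0, -0.5]
width: 9.4
grip_force: 30.0
d cm [-0.03  0.01  9.55] w [array([-0.   , -0.   , -0.001]), array([-0.000e+00,  1.000e-03,  3.141e+00])] cur yaw -109.1 z axis [ 0.  0. -1.] q [-0.18  0.66  1.    1.9  -0.67  0.97 -0.77] t 29.2
```

```bash
python3 -m inch '[[[0,0,5],[0,0,0],0.5],[[0,0,8.5],[0,0,0],0.5],[[0,0,9.5],[0,0,0],0.5],[[0,0,9.55],[0,0,0],0.5],[[0,0,9.55],[0,0,0],0.5],[[0,0,9.55],[0,0,0],2.3],[[0,0,9.55],[0,0,0],2.3],[[0,0,5],[0,0,0],2.3],[[0,0,-2],[0,0,0],3],[[0,0,-5],[0,0,0],4]]'; python3 -m inch '[[[6,10,-8],[0,0,0],4],[[6,15,-8],[0,0,0],4],[[6,20,-8],[0,0,0],4],[[6,25,-8],[0,0,0],4],[[6,25,-8],[0,0,0],4],[[6,25,-8],[0,0,0],4],[[6,25,-8],[0,0,0],4],[[6,25,-8],[0,0,0],4]]'; python3 -c "
from h import *
s=top(); cv2.imwrite('pics/p11.png',cv2.resize(s['color'][120:260,90:410,::-1],(800,350),interpolation=cv2.INTER_CUBIC))
y=lambda h:(H(h)>18)&(S(h)>100)&(V(h)>80); t=np.radians(70.9)
for w in((565,300,610,370),(515,300,562,365)):
  a=blob(s,w,y,12); o=a[2:4]-[480,-356]; print(a,o@[np.sin(t),-np.cos(t)],o@[np.cos(t),np.sin(t)])"; python3 m.py
```

```text
time_s: 30.45
eef_pos: [492.4, -323.5, 158.1]
tool_rot: [3.097, -0.523, 0.005]
contact_force: [0.7, -0.4, -0.3]
width: 33.4
grip_force: 0.0
time_s: 31.45
eef_pos: [468.1, -576.7, 234.7]
tool_rot: [-3.097, 0.518, -0.0]
contact_force: [-0.6, 1.1, -0.4]
width: 40.0
grip_force: 0.0
[ 476.7 -394.   476.7 -394.3   11.7   48.5  161.3] 9.414114120779818 -37.27136240226449
[ 493.5 -323.7  493.6 -323.9   12.6   63.   159.3] 2.3476106481132 34.78302350637258
green max() iterable argument is empty
blue max() iterable argument is empty
stone max() iterable argument is empty
sa max() iterable argument is empty
sb max() iterable argument is empty
tin [425.5 -58.3 425.7 -57.1  18.5  20.9  56.4]
wedge [ 425.6 -170.9  431.9 -166.1   56.8   70.    88.4]
rack [467.2 363.9 471.1 377.   79.9 155.7  72.5]
tray [ 491.3 -347.4  480.1 -356.7  101.1  146.9   71. ]
dish [662.8  73.4 664.5  71.2 131.3 133.5 161.8]
```

View pics/p11.png

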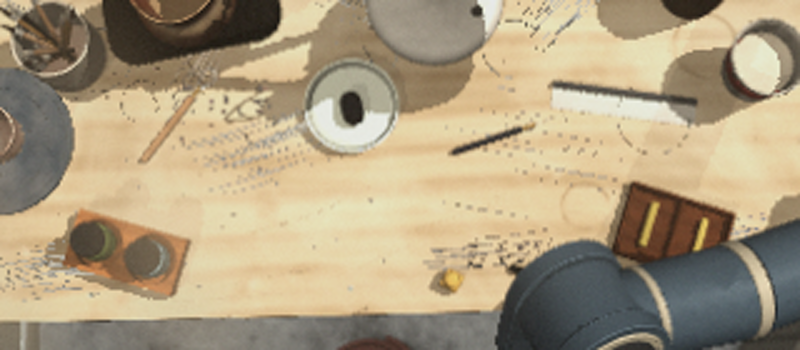

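All the pieces look placed: jars at (95,243) and (148,257), stone at (351,108), sticks at (651,223) and (701,233). The arm hides the wedge and part of the tray, so I'll swing clear and check those numerically.

```bash
python3 -c "
from h import *
deltas(560,100,240,-17)"
```

```text
d cm [-13.36 -67.01  -0.45] w [array([-1.000e-03,  1.000e-03,  1.535e+00]), array([-1.000e-03, -1.000e-03, -1.606e+00])] cur yaw -109.0 z axis [ 0.     0.001 -1.   ] q [ 0.29  0.75  0.99  1.37 -0.62  1.35 -0.61] t 31.55
```

```bash
python3 -m inch '[[[-13.4,-67,-1],[0,0,-1.606],4],[[-13.4,-67,-1],[0,0,-1.606],4],[[-13.4,-67,-1],[0,0,-1.606],4],[[-13.4,-67,-1],[0,0,-1.606],4],[[-13.4,-67,-1],[0,0,-1.606],4],[[-13.4,-67,-1],[0,0,-1.606],4],[[-13.4,-67,-1],[0,0,-1.606],4],[[-13.4,-67,-1],[0,0,-1.606],4],[[-13.4,-67,-1],[0,0,-1.606],4],[[-13.4,-67,-1],[0,0,-1.606],4]]'; python3 -m inch '[[[0,0,0],[0,0,0],4],[[0,0,0],[0,0,0],4],[[0,0,0],[0,0,0],4],[[0,0,0],[0,0,0],4]]'; python3 -c "
from h import *
s=top()
y=lambda h:(H(h)>18)&(S(h)>100)&(V(h)>80); t=np.radians(70.9)
for w in((565,300,610,370),(515,300,562,365)):
  a=blob(s,w,y,12); o=a[2:4]-[480,-356]; print(a,o@[np.sin(t),-np.cos(t)],o@[np.cos(t),np.sin(t)])"; python3 m.py | grep -E 'tin|wedge'
```

```text
time_s: 32.8
eef_pos: [551.6, 43.2, 244.7]
tool_rot: [-2.526, -1.868, -0.002]
contact_force: [1.3, 0.3, -0.5]
width: 39.5
grip_force: 0.0
time_s: 33.3
eef_pos: [551.7, 39.1, 244.3]
tool_rot: [2.53, 1.862, 0.0]
contact_force: [0.4, -0.3, -0.0]
width: 39.9
grip_force: 0.0
[ 469.3 -391.5  469.7 -391.6   12.1   62.9  160.7] 1.9159834084335259 -37.0105256322929
[ 493.2 -323.5  493.5 -323.6   12.4   63.6  159.5] 2.1549503872037086 35.03378639012188
tin [425.7 -58.1 425.3 -57.7  18.2  19.3  58.2]
wedge [ 428.3 -164.6  429.  -161.8   13.8   59.3   70. ]
```

Sticks are centred in their bays, and the tin and wedge haven't moved. I'm handing the job in.

```bash
python3 -c "
from bench import *
print(close_job())"
```

```text
the job is handed in; nothing more can be done
None
```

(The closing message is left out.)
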